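# Index the carton gauge stop to the carton

## Robot

A 6-joint arm with a two-finger parallel gripper is mounted at the origin on the work surface. World frame = base frame: x ahead of the robot, y to its left, z up, the work surface at z = 0. Lengths are in m, angles in rad, forces in N, time in s.
With the tool pointing down it reaches from about 0.275 to 0.75 m from the base axis. Payload 10.2 kg.
Tool frame: the origin (TCP) lies on the centre line of the jaws, within the pads' length; the fingertips stand 22 mm ahead of it and the grasp point (between the pads) lies 3 mm ahead of it; z points along the fingers, y is the line along which they close (so a half turn about z gives the same grasp; the last joint's range is limited). The gripper opens to 85 mm and grips with 20 to 120 N. Pads are 22 mm wide; open, the fingers measure 114 mm over their backs; the gripper's body (76 mm by 85 mm) begins 54 mm behind the grasp point. The pads swing forward as they close: fully open they stand 13 mm farther back than shut.
Start: joints at [0.958, 0.313, 1.498, -0, 1.331, -0.223], TCP at [0.2, 0.486, 0.253] pointing down, gripper open.
Joint ranges: [-2.94, 2.94], [-0.97, 2.17], [0.19, 2.56], [-1.23, 4.37], [0.02, 3.11], [-2.88, 2.88]. Speed limits (rad/s): [2.39, 2.39, 3.01, 3.14, 3.14, 3.14].

## Interface

Orientations are given as a 3x3 rotation matrix whose columns are the frame's x, y, z axes.
In Python, from cell import status, vision, manip gives the robot as it stands.
- The arm moves only by the tool step_arm, never from a script. Its argument "moves" is text: rows parted by semicolons, each of 7 numbers parted by spaces: the shift along the tool's x, y, z in m, then the turn, a rotation vector about the tool's x, y, z in rad, then the closure, from 0 (fully open) to 1 (shut). In form: dx dy dz wx wy wz fingers; .... A call has 1 to 8 rows; each row shifts and turns the commanded pose from where the row before left it, along the tool's axes as they then stand; what a row does not reach is not made up. A row lasts 1/10 s, in which the tool goes at most 50 mm and 8.59 degrees, less where a joint would pass 70% of its speed; a pose out of reach is approached as far as the arm can. A call is refused whole if a number of a shift passes 0.05 or a number of a turn 0.15, either way. A call with a gripper value outside its range is refused whole. The fingers move at their own pace and stop on an object; the grip force is fixed at half the most. Time passes only in rows, so rows that do not move let the fingers close. It gives the time, the measured TCP pose, the force, the opening and the grip force at its end, in the units of the state.
- status.state(): the state, without advancing time (a new reading comes with each control period).
- vision.capture(name): name is "scene" or "top" or "wrist"; returns a dict with "color" (400x640x3 uint8, red, green, blue), "z_map" (400x640 float32, m along the optical axis (not along the pixel's ray), 0 where there is no reading), "mtx" (3x3 intrinsics, pixels), "k1" (the pictures are not rectified: a ray, as slopes to the right and down, at radius r is drawn at 1 + k1 r^2 times it, then the intrinsics apply), "cam_to_world" (4x4, takes a point from camera to world coordinates). Camera axes: x right, y down, z forward; pixel columns grow to the right and rows downward; lengths in m; the calibration is good to about 2 mm. A picture is of the moment at which its call begins.
- manip.finish_job(): hands the job in; it is judged then, once.
The state is a dict: "clock": time; "q": joint angles; "qd": joint speeds; "effort": joint torques, N m; "tcp_pos": TCP position; "eef_rot": TCP orientation; "ft_force": force on the tool from outside, world axes, zero at the start; "ft_torque": the same for the moment, N m; "grip_width": opening from 0.0 (shut) to 1.0 (fully open); "grasp_force": force on a finger pad.
Only numpy, scipy, OpenCV 4.12 (cv2) and the standard library are available. Lean on these libraries where they do the work, as an engineer would, in place of code of your own. Each camera call takes 0.05 s, during which the arm holds its last target. There are 200 camera calls.

## Task

Set the carton length gauge on the mail room counter for the carton lying in it: pull up the black knob of the index plunger on the sliding stop, slide the stop towards the carton to the closest locking hole that still leaves the carton free, and let the plunger go so that its pin drops fully home in that hole. Feel for the hole gently, without forcing the pin, and do not shift the cartons or disturb the other things.

Things in the scene. Friction and masses are not known exactly. Their poses are not given: they have to be found in the camera images.
- gauge: carton length gauge bolted to the counter: rail 60 mm wide, 400 mm long; at its right-hand end an aluminium fixed stop 55 mm high, reaching 118 mm over the lane. Origin at counter height on the rail's centre line, in the plane of the fixed stop's face; y along the rail away from the fixed stop, x across it to the carton lane (x 40 to 116 mm, side away from the robot), z up.
- holes (a point): nominal middle locking hole, in the top face (26 mm up) of the 40 mm wide steel index strip on the rail. Three holes 10.5 mm long, 40 mm pitch, then a 42 mm park slot away from the fixed stop. Pin meets them at stop values 0.130, 0.090 (here), 0.050 and about 0; but the strip is clamped up to 9 mm off either way along the rail, all together: not measured, find it by feel or sight.
- stop (a joint): travel of the sliding stop along the rail, m: 0 in mid park slot, grows towards the fixed stop (gauge -y), up to 0.15. The gap between its face and the fixed stop is 0.240 minus this value. Starts within 6 mm of 0, pinned in the park slot. Slides with about 3 N of friction and stays where it is left.
- plunger (a joint): lift of the index plunger, m: 0 with the pin home, 8 mm deep in a hole or slot; 0.008 with its flat end resting on the strip's top face; at most 0.016. A spring presses it down with 4 N at 0, 7 N at 0.008, 10 N at 0.015. The pin is 8 mm thick, with 1.25 mm play either way in a locking hole. Over 16 N between pin and strip damages it.
- knob (a point): centre of the plunger's round black knob (26 mm diameter, 32 mm high, axis vertical): grip here. It moves up with the plunger; with the pin home it is 84 mm above the counter. On the rail's centre line, 30 mm behind the stop's face (gauge +y). Nothing else on gauge or cartons is higher than 66 mm.
- stop_face (a point): on the sliding stop's face towards the fixed stop, rail centre line, 30 mm above the counter. The stop is a grey block 78 mm wide across the rail, 7 to 53 mm behind the face, top 58 mm above the counter, with an aluminium face plate 8 mm thick, 58 mm high, reaching 118 mm over the lane.
- stop_back (a point): centre of the grey block's flat rear side (looking to gauge +y, away from the fixed stop), 53 mm behind the face, 43 mm above the counter: a place to push the stop towards the carton. The side is flat from 28 to 58 mm above the counter.
- carton_long: brown cardboard carton 172 mm long (its y), 70 wide, 50 high, loose on the counter. Origin at the foot of the middle of its right-hand (-y) end face, z up. One of the three cartons lies in the gauge's lane, this end 1 to 3 mm from the fixed stop; which one varies. The other two lie beyond and left of the gauge, bystanders.
- carton_mid: brown cardboard carton 132 mm long (its y), 70 wide, 50 high, loose on the counter. Origin at the foot of the middle of its right-hand (-y) end face, z up. One of the three cartons lies in the gauge's lane, this end 1 to 3 mm from the fixed stop; which one varies. The other two lie beyond and left of the gauge, bystanders.
- carton_short: brown cardboard carton 92 mm long (its y), 70 wide, 50 high, loose on the counter. Origin at the foot of the middle of its right-hand (-y) end face, z up. One of the three cartons lies in the gauge's lane, this end 1 to 3 mm from the fixed stop; which one varies. The other two lie beyond and left of the gauge, bystanders.
- pen_cup: empty steel cup, 76 mm across, 95 mm high, on the counter to the right of the gauge; origin under its centre. A bystander.
- stamp: hand stamp, black foot 34 x 64 mm, 77 mm high with a turned wooden handle, on the counter to the right of the gauge; origin under its centre. A bystander.

How it is judged:
By the outcome, as a careful person would: the job done as asked, in the order asked, and still so for the second after the job is handed in, with the robot touching nothing.
It also fails if it takes over 56 s, if anything falls off the work surface, if the arm or the gripper's body presses on something with over 40 N, if the wrist force passes 120 N, or if a joint passes its speed limit or range.

## Working session

There is one attempt and no reset: what is moved stays moved. The work goes in short steps, Python scripts to look and compute and a tool call to move; the robot and the scene stay as the last step left them, time stands still between calls to the robot, and variables do not carry over. Pictures are saved under pics/ and viewed, at most 10 in all, crops included, and the job is handed in when it is done.

Besides the shell and the picture viewer there is one more tool, called after "Emit:" as name(argument=value, ...) on one line, values as JSON. step_arm: Moves the arm, as the interface text tells. Its arguments: {"type":"object","properties":{"moves":{"type":"string"}},"required":["moves"]}

```bash
mkdir -p pics
cat > h.py <<'E'
import numpy as np, cv2
from cell import status, vision, manip
def cap(n, save=None):
    c=vision.capture(n)
    if save: cv2.imwrite('pics/'+save+'.png', c['color'][:,:,::-1])
    return c
def cloud(c):
    h,w=c['z_map'].shape
    v,u=np.mgrid[0:h,0:w].astype(float)
    K=np.array(c['mtx']); k=np.array([c['k1'],0,0,0],float)
    p=cv2.undistortPoints(np.stack([u.ravel(),v.ravel()],1)[:,None],K,k)[:,0]
    z=c['z_map'].ravel()
    P=np.c_[p*z[:,None],z]; T=np.array(c['cam_to_world'])
    W=P@T[:3,:3].T+T[:3,3]; W[z==0]=np.nan
    return W.reshape(h,w,3)
E
python3 - <<'E'
from h import *
for n in('scene','top'):
    c=cap(n,n); np.savez(n,W=cloud(c),C=c['color']); print(n,np.round(c['cam_to_world'],3).tolist())
s=status.state(); print(s['clock'],s['ft_force'],np.round(s['eef_rot'],3).tolist(),s['tcp_pos'])
E
```

```text
scene [[-0.812, 0.414, -0.411, 0.88], [0.583, 0.553, -0.596, 0.411], [-0.019, -0.723, -0.69, 0.621], [0.0, 0.0, 0.0, 1.0]]
top [[-0.016, -0.995, 0.098, 0.48], [-1.0, 0.016, -0.0, -0.049], [-0.001, -0.098, -0.995, 0.942], [0.0, 0.0, 0.0, 1.0]]
0.1 [ 0.43110077  0.15303743 -0.40375186] [[-0.925, 0.38, -0.001], [0.38, 0.925, -0.001], [0.0, -0.001, -1.0]] [0.19939383 0.48545548 0.25281583]
```

View pics/top.png

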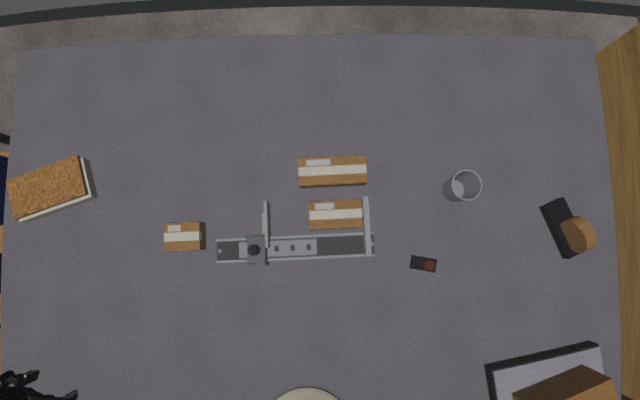

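View pics/scene.png

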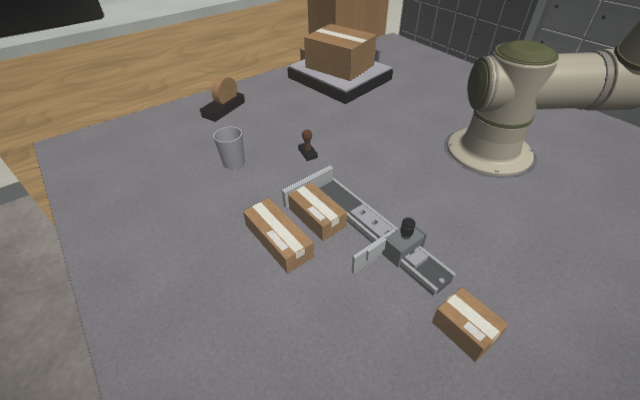

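The lane holds the mid carton (pixels 310–363, row 214). The long one is behind it, the short one is at the left, and the knob is near (254,250) in the top view. So the middle hole (~0.090) is the target. Next I fit the gauge frame.

Run:
```python
from h import *
d=np.load('top.npz'); W=d['W']; C=d['C']
# rail top strip: edges. cloud around gauge
sub=W[195:270,210:385].reshape(-1,3); 
def st(m,n): p=sub[m]; print(n,len(p),np.round(np.nanmean(p,0),4),np.round(np.nanmin(p,0),4),np.round(np.nanmax(p,0),4))
z=sub[:,2]
st(z>0.07,'knob'); st((z>0.05)&(z<0.066),'50-66')
for (u,v) in [(254,250),(277,248),(293,248),(309,247),(267,225),(367,215),(335,214),(310,215),(363,214),(225,251),(350,246),(300,248)]:
    print(u,v,np.round(W[v,u],4),C[v,u])
# strip pixels: z 0.02-0.03
m=(z>0.015)&(z<0.032); p=sub[m]; 
r=cv2.minAreaRect(p[:,:2].astype(np.float32)*1000); print('rail',r)
p=sub[(z>0.05)&(z<0.06)&(sub[:,1]<W[215,355,1])]; print(len(p)); print(cv2.minAreaRect(p[:,:2].astype(np.float32)*1000))
p=W[195:235,305:364].reshape(-1,3);p=p[(p[:,2]>0.044)&(p[:,2]<.054)];print('carton',cv2.minAreaRect(p[:,:2].astype(np.float32)*1000))
im=d['C'][195:270,205:385]; cv2.imwrite('pics/t2.png',cv2.resize(im[:,:,::-1],(780,325),interpolation=cv2.INTER_CUBIC))
```

```text
knob 119 [0.4613 0.1147 0.0971] [0.4477 0.1042 0.0711] [0.4732 0.1279 0.1047]
50-66 1829 [ 0.5116 -0.0174  0.0546] [ 0.4221 -0.1616  0.05  ] [0.584  0.1416 0.0636]
254 250 [0.4595 0.1131 0.1022] [50 49 52]
277 248 [0.4616 0.0715 0.0136] [73 77 79]
293 248 [0.4611 0.0308 0.0152] [69 71 72]
309 247 [ 0.463  -0.0096  0.0116] [71 72 78]
267 225 [0.5183 0.0894 0.0606] [115 115 118]
367 215 [ 0.539  -0.1537  0.0562] [143 146 146]
335 214 [ 0.5429 -0.0758  0.0529] [175 171 161]
310 215 [ 0.5416 -0.0146  0.0507] [166 161 149]
363 214 [ 0.5418 -0.1444  0.0525] [115 112 112]
225 251 [0.4556 0.2037 0.0168] [71 72 74]
350 246 [ 0.4639 -0.1134  0.0154] [75 74 78]
300 248 [0.4611 0.0121 0.029 ] [130 127 135]
rail ((503.7880554199219, 30.245208740234375), (149.99795532226562, 398.8223876953125), 3.361875295639038)
429
((512.660888671875, -142.3752899169922), (142.5698699951172, 34.486610412597656), 1.8914579153060913)
carton ((542.88037109375, -78.29029083251953), (72.59203338623047, 139.22796630859375), 4.173621654510498)
```

View pics/t2.png

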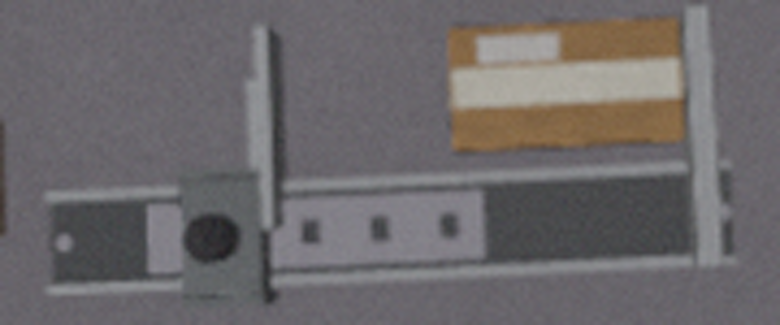

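Emit:
step_arm(moves="0 0 0 0 0 -0.139 0; 0 0 0 0 0 -0.139 0; 0 0 0 0 0 -0.140 0; -0.025 -0.043 0 0 0 0 0; -0.025 -0.043 0 0 0 0 0; -0.025 -0.043 0 0 0 0 0; -0.025 -0.043 0 0 0 0 0; -0.025 -0.043 0 0 0 0 0")

```text
clock: 0.9
tcp_pos: [0.331, 0.2724, 0.2532]
eef_rot: [[-1.0, -0.029, -0.0], [-0.029, 1.0, -0.0], [0.0, -0.0, -1.0]]
ft_force: [1.0, 0.7, 0.3]
grip_width: 0.998
grasp_force: 0.0
```

Emit:
step_arm(moves="-0.025 -0.043 0 0 0 0 0; -0.025 -0.043 0 0 0 0 0; -0.025 -0.043 0 0 0 0 0; -0.025 -0.043 0 0 0 0 0; -0.023 -0.043 0 0 0 0 0; 0 0 0 0 0 0 0")

```text
clock: 1.5
tcp_pos: [0.4614, 0.0586, 0.2527]
eef_rot: [[-1.0, -0.023, -0.0], [-0.023, 1.0, -0.001], [0.0, -0.001, -1.0]]
ft_force: [0.4, -0.6, 0.6]
grip_width: 1.003
grasp_force: 0.0
```

Run:
```python
from h import *
c=cap('wrist','w1'); np.savez('w1',W=cloud(c),C=c['color'],T=c['cam_to_world'],K=c['mtx'],k=c['k1']); print(np.round(c['cam_to_world'],3).tolist())
s=status.state(); print(s['clock'],s['ft_force'],np.round(s['eef_rot'],3).tolist(),s['tcp_pos'])
```

```text
[[-0.023, 0.964, 0.264, 0.395], [1.0, 0.023, 0.005, 0.056], [-0.001, 0.264, -0.964, 0.373], [0.0, 0.0, 0.0, 1.0]]
1.55 [ 0.9174635   0.38513277 -0.36051715] [[-1.0, -0.024, -0.001], [-0.024, 1.0, 0.0], [0.001, 0.0, -1.0]] [0.46015063 0.06080815 0.25269578]
```

View pics/w1.png

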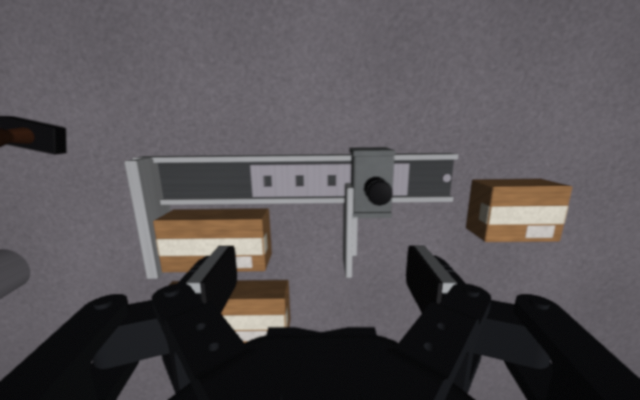

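Wrist view: holes at about (268,181), (300,181), (332,181), the knob at (379,191), and the mid carton at the fixed stop. Now I compute the metric positions.

```bash
cat >> h.py <<'E'
def onplane(d,uv,z):
    p=cv2.undistortPoints(np.float64(uv).reshape(-1,1,2),np.array(d['K']),np.array([float(d['k']),0,0,0]))[:,0]
    T=d['T']; r=np.c_[p,np.ones(len(p))]@T[:3,:3].T
    return T[:3,3]+r*((z-T[2,3])/r[:,2])[:,None]
E
python3 - <<'E'
from h import *
d=np.load('w1.npz'); g=d['C'].mean(2); W=d['W']
def cen(u0,u1,v0,v1,thr):
    s=np.clip(thr-g[v0:v1,u0:u1],0,None); v,u=np.mgrid[v0:v1,u0:u1]; return (u*s).sum()/s.sum(),(v*s).sum()/s.sum()
print(g[181,255:345].astype(int))
h=[cen(u-8,u+9,172,191,95) for u in(268,300,332)]; print(h)
H=onplane(d,h,0.026); print(np.round(H,4))
k=W[165:215,350:410].reshape(-1,3); k=k[k[:,2]>0.09]; print('knob',len(k),np.median(k,0),(k.max(0)+k.min(0))/2,k.min(0),k.max(0))
for v in (157,160,201):
  pass
def edge(v0,v1):  # brightest row per column
    us=np.r_[170:340,400:450]; vs=[v0+np.average(np.arange(v1-v0),weights=np.clip(g[v0:v1,u]-g[v0:v1,u].mean(),0,None)) for u in us]
    P=onplane(d,np.c_[us,vs],0.026); return np.polyfit(P[:,1],P[:,0],1)
print(edge(152,164),edge(196,206))
u8=np.uint8(g); c=u8[165:220,350:410]
print('face pts',np.round(W[265,349],4),np.round(W[265,145],4),np.round(W[240,[160,164,262,266]],4))
cv2.imwrite('pics/w1c.png',cv2.resize(d['C'][140:290,240:420,::-1],(720,600),interpolation=cv2.INTER_CUBIC))
E
```

```text
[148 148 148 149 149 147 144 135 115  92  75  66  63  63  65  77 104 129
 143 146 146 147 148 150 149 149 148 148 147 149 149 148 147 147 148 149
 149 149 147 137 116  90  71  65  63  64  65  76 101 127 142 145 146 147
 148 150 149 148 148 147 148 149 149 148 147 148 148 149 150 150 147 136
 113  86  67  64  63  63  63  71  92 120 139 147 149 150 149 149 147 146]
[(np.float64(267.4028458129228), np.float64(180.7074877536739)), (np.float64(299.301226309922), np.float64(180.3763656633222)), (np.float64(331.35169938779813), np.float64(180.0774751952713))]
[[ 0.4644 -0.0092  0.026 ]
 [ 0.4631  0.0305  0.026 ]
 [ 0.4618  0.0703  0.026 ]]
knob 540 [0.45906084 0.1147515  0.09908552] [0.45998487 0.1155698  0.09574241] [0.44723732 0.10276905 0.09024595] [0.47273243 0.12837054 0.10123887]
[-0.03426037  0.43669496] [-0.0343918  0.490337 ]
face pts [0.5614 0.0943 0.057 ] [ 0.5687 -0.158   0.0539] [[ 0.537  -0.1383  0.0491]
 [ 0.5369 -0.1335  0.0491]
 [ 0.5346 -0.0136  0.0481]
 [ 0.541  -0.0118  0.0329]]
```

View pics/w1c.png

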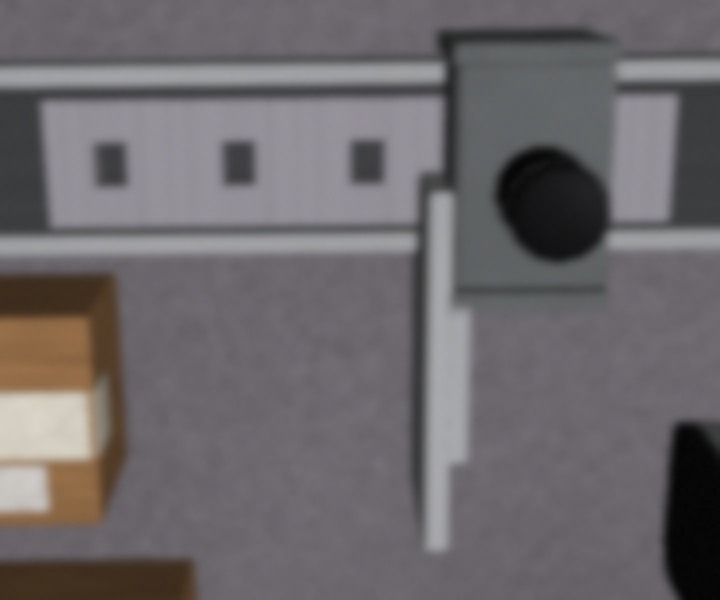

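Emit:
step_arm(moves="-0.0005 0.028 0 0 0 -0.005 0; 0 0.0275 0 0 0 0 0; 0 0 0.04 0 0 0 0; 0 0 0.04 0 0 0 0; 0 0 0.04 0 0 0 0; 0 0 0.02 0 0 0 0; 0 0 0 0 0 0 0; 0 0 0 0 0 0 0")

```text
clock: 2.35
tcp_pos: [0.4583, 0.119, 0.1141]
eef_rot: [[-0.999, -0.034, 0.0], [-0.034, 0.999, 0.0], [-0.0, 0.0, -1.0]]
ft_force: [0.7, 0.5, 0.9]
grip_width: 1.003
grasp_force: 0.0
```

Run:
```python
from h import *
c=cap('wrist'); np.savez('w2',W=cloud(c),C=c['color'],T=c['cam_to_world'],K=c['mtx'],k=c['k1']); W=cloud(c)
k=W[120:350,200:460].reshape(-1,3); k=k[(k[:,2]>0.09)&(k[:,2]<.11)&(abs(k[:,1]-.115)<.02)]; print('knob',len(k),np.median(k,0),(k.max(0)+k.min(0))/2,k.min(0),k.max(0))
for i in range(3):
    s=status.state(); print(s['clock'],s['ft_force'],np.round(s['eef_rot'][0],3),s['tcp_pos'])
```

```text
knob 1871 [0.45783537 0.11583137 0.0991339 ] [0.45978753 0.11566739 0.09568522] [0.44719645 0.10291325 0.09005265] [0.47237861 0.12842152 0.10131779]
2.4 [ 0.5939389  -0.30401211  0.31977444] [-0.999 -0.034  0.002] [0.45876443 0.11881672 0.11461165]
2.4 [ 0.5939389  -0.30401211  0.31977444] [-0.999 -0.034  0.002] [0.45876443 0.11881672 0.11461165]
2.4 [ 0.5939389  -0.30401211  0.31977444] [-0.999 -0.034  0.002] [0.45876443 0.11881672 0.11461165]
```

Emit:
step_arm(moves="-0.001 -0.003 0.015 0 0 0 0; 0 0 0.01 0 0 0 0; 0 0 0 0 0 0 1; 0 0 0 0 0 0 1; 0 0 0 0 0 0 1; 0 0 0 0 0 0 1; 0 0 0 0 0 0 1; 0 0 0 0 0 0 1")

```text
clock: 3.2
tcp_pos: [0.4597, 0.1154, 0.089]
eef_rot: [[-0.999, -0.033, 0.001], [-0.033, 0.999, 0.0], [-0.001, 0.0, -1.0]]
ft_force: [-1.5, 0.4, 5.1]
grip_width: 0.282
grasp_force: 58.5
```

Emit:
step_arm(moves="0 0 0 0 0 0 1; 0 0 0 0 0 0 1; 0 0 0 0 0 0 1; 0 0 0 0 0 0 1")

```text
clock: 3.6
tcp_pos: [0.4597, 0.1154, 0.089]
eef_rot: [[-0.999, -0.033, 0.001], [-0.033, 0.999, 0.0], [-0.001, 0.0, -1.0]]
ft_force: [-1.3, 0.3, 5.9]
grip_width: 0.284
grasp_force: 58.5
```

Emit:
step_arm(moves="0 0 -0.003 0 0 0 1; 0 0 -0.004 0 0 0 1; 0 0 -0.004 0 0 0 1; 0 0 0 0 0 0 1; 0 0 0 0 0 0 1")

```text
clock: 4.1
tcp_pos: [0.4596, 0.1153, 0.0992]
eef_rot: [[-0.999, -0.033, 0.001], [-0.033, 0.999, 0.0], [-0.001, 0.0, -1.0]]
ft_force: [5.3, 1.0, -8.4]
grip_width: 0.286
grasp_force: 59.3
```

Emit:
step_arm(moves="0 -0.005 0 0 0 0 1; 0 -0.01 0 0 0 0 1; 0 -0.01 0 0 0 0 1; 0 -0.01 0 0 0 0 1; 0 -0.01 0 0 0 0 1; 0 -0.01 0 0 0 0 1; 0 0 0 0 0 0 1; 0 0 0 0 0 0 1")

```text
clock: 4.9
tcp_pos: [0.4615, 0.0598, 0.0992]
eef_rot: [[-0.999, -0.033, 0.0], [-0.033, 0.999, -0.001], [-0.0, -0.001, -1.0]]
ft_force: [4.7, -2.7, -8.8]
grip_width: 0.284
grasp_force: 59.6
```

Emit:
step_arm(moves="0 -0.008 0 0 0 0 1; 0 -0.008 0 0 0 0 1; 0 -0.008 0 0 0 0 1; 0 -0.005 0 0 0 0 1; 0 0 0 0 0 0 1; 0 0 0 0 0 0 1")

```text
clock: 5.5
tcp_pos: [0.4624, 0.031, 0.0992]
eef_rot: [[-0.999, -0.033, 0.0], [-0.033, 0.999, -0.001], [-0.0, -0.001, -1.0]]
ft_force: [4.8, -3.2, -9.3]
grip_width: 0.286
grasp_force: 59.9
```

Run:
```python
from h import *
c=cap('top','t3'); np.savez('t3',W=cloud(c),C=c['color'],T=c['cam_to_world'],K=c['mtx'],k=c['k1'])
c=cap('wrist','w3'); np.savez('w3',W=cloud(c),C=c['color'],T=c['cam_to_world'],K=c['mtx'],k=c['k1'])
s=status.state(); print(s['clock'],s['ft_force'],s['tcp_pos'])
```

```text
5.6 [ 4.61648668 -2.44646256 -8.32259425] [0.46243344 0.03107109 0.09921226]
```

View pics/w3.png

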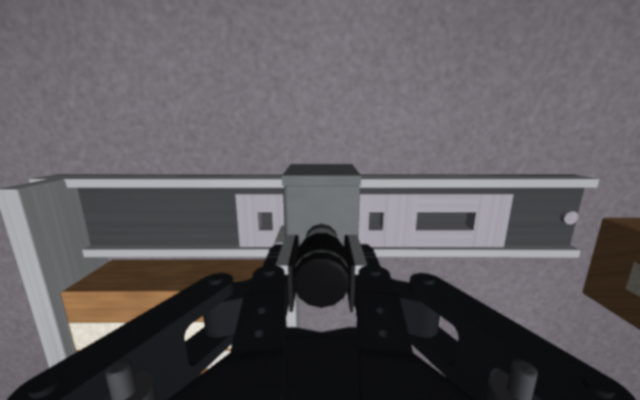

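The block (284–359) sits between the outer holes at (265,221) and (376,220), almost exactly midway. I'll measure it precisely.

Run:
```python
from h import *
d=np.load('w3.npz'); g=d['C'].mean(2); W=d['W']
def cen(u0,u1,v0,v1):
    t=np.percentile(g[v0:v1,u0:u1],80)*.75
    s=np.clip(t-g[v0:v1,u0:u1],0,None); v,u=np.mgrid[v0:v1,u0:u1]; return (u*s).sum()/s.sum(),(v*s).sum()/s.sum()
h=[cen(254,277,208,234),cen(366,388,207,234)]
H=onplane(d,h,.026); print(h,np.round(H,4),'mid',H.mean(0))
for v in (195,205,215): print(v,g[v,278:292].astype(int),g[v,352:368].astype(int))
print(np.round(W[200,[290,320,352],2],4))
for v in (185,195,205):
    r=np.diff(g[v]); a=[]
    for lo,hi in((279,292),(352,366)):
        w=abs(r[lo:hi]); w[w<4]=0; a.append(lo+.5+(w*np.arange(hi-lo)).sum()/w.sum())
    E=onplane(d,[(a[0],v),(a[1],v)],.058); print(v,a,np.round(E,4),E.mean(0)[:2])
```

```text
[(np.float64(265.40672257586476), np.float64(220.87888585766729)), (np.float64(376.0543399357046), np.float64(220.75442750642375))] [[ 0.4647 -0.0099  0.026 ]
 [ 0.4619  0.0698  0.026 ]] mid [0.46327945 0.02995394 0.026     ]
195 [151 153 154 149 128 100  85  89  99 106 109 110 110 110] [114 115 115 115 115 114 116 125 140 151 155 156 156 157 156 156]
205 [162 163 166 167 157 129  96  88  97 107 112 114 115 114] [116 116 116 116 116 114 118 137 158 167 168 168 168 168 167 167]
215 [162 163 166 166 158 133  99  86  92 101 109 111 112 112] [115 114 114 114 114 115 123 141 159 167 168 168 168 168 167 162]
[0.058  0.0579 0.0566]
185 [np.float64(282.5765765765766), np.float64(359.5536585365854)] [[0.4309 0.0068 0.058 ]
 [0.4294 0.0515 0.058 ]] [0.43014043 0.02910415]
195 [np.float64(283.03159851301115), np.float64(359.5660377358491)] [[0.4369 0.007  0.058 ]
 [0.4353 0.0519 0.058 ]] [0.43611835 0.02944557]
205 [np.float64(283.77597402597405), np.float64(359.2972972972973)] [[0.443  0.0074 0.058 ]
 [0.4414 0.0521 0.058 ]] [0.44221292 0.02979614]
```

Emit:
step_arm(moves="0 -0.0004 0.001 0 0 0 1; 0 0 0.0005 0 0 0 1; 0 0 0.0005 0 0 0 1; 0 0 0 0 0 0 1")

```text
clock: 6.0
tcp_pos: [0.4624, 0.031, 0.0972]
eef_rot: [[-0.999, -0.033, 0.0], [-0.033, 0.999, -0.0], [-0.0, -0.0, -1.0]]
ft_force: [4.5, -0.4, -8.6]
grip_width: 0.285
grasp_force: 59.9
```

Emit:
step_arm(moves="0 0 0.0005 0 0 0 1; 0 0 0 0 0 0 1")

```text
clock: 6.2
tcp_pos: [0.4624, 0.031, 0.0967]
eef_rot: [[-0.999, -0.033, 0.0], [-0.033, 0.999, -0.0], [-0.0, -0.0, -1.0]]
ft_force: [4.6, 0.1, -7.2]
grip_width: 0.29
grasp_force: 59.9
```

Emit:
step_arm(moves="0 0 0.0005 0 0 0 1; 0 0 0 0 0 0 1")

```text
clock: 6.4
tcp_pos: [0.4624, 0.031, 0.0962]
eef_rot: [[-0.999, -0.033, 0.0], [-0.033, 0.999, -0.0], [-0.0, -0.0, -1.0]]
ft_force: [5.8, 0.3, -8.0]
grip_width: 0.291
grasp_force: 59.9
```

Emit:
step_arm(moves="0 0 0.0005 0 0 0 1; 0 0 0 0 0 0 1")

```text
clock: 6.6
tcp_pos: [0.4624, 0.031, 0.0958]
eef_rot: [[-0.999, -0.033, 0.001], [-0.033, 0.999, -0.0], [-0.001, -0.0, -1.0]]
ft_force: [5.0, 0.3, -6.9]
grip_width: 0.285
grasp_force: 59.9
```

Emit:
step_arm(moves="0 0 0.0005 0 0 0 1; 0 0 0 0 0 0 1")

```text
clock: 6.8
tcp_pos: [0.4624, 0.031, 0.0953]
eef_rot: [[-0.999, -0.033, 0.0], [-0.033, 0.999, -0.0], [-0.0, -0.0, -1.0]]
ft_force: [5.3, 0.2, -6.2]
grip_width: 0.286
grasp_force: 59.9
```

Emit:
step_arm(moves="0 0 0.0005 0 0 0 1; 0 0 0 0 0 0 1")

```text
clock: 7.0
tcp_pos: [0.4624, 0.031, 0.0948]
eef_rot: [[-0.999, -0.033, 0.001], [-0.033, 0.999, -0.0], [-0.001, -0.0, -1.0]]
ft_force: [5.1, -0.4, -6.8]
grip_width: 0.288
grasp_force: 59.9
```

Emit:
step_arm(moves="0 0 0.0007 0 0 0 1; 0 0 0.0007 0 0 0 1; 0 0 0.0006 0 0 0 1; 0 0 0 0 0 0 1")

```text
clock: 7.4
tcp_pos: [0.4624, 0.031, 0.0928]
eef_rot: [[-0.999, -0.033, 0.0], [-0.033, 0.999, 0.0], [-0.0, -0.0, -1.0]]
ft_force: [5.1, 0.1, -6.3]
grip_width: 0.287
grasp_force: 59.9
```

Emit:
step_arm(moves="0 0 0.0007 0 0 0 1; 0 0 0.0007 0 0 0 1; 0 0 0.0006 0 0 0 1; 0 0 0 0 0 0 1")

```text
clock: 7.8
tcp_pos: [0.4624, 0.031, 0.0908]
eef_rot: [[-0.999, -0.033, 0.0], [-0.033, 0.999, 0.0], [-0.0, 0.0, -1.0]]
ft_force: [5.3, 0.8, -5.4]
grip_width: 0.292
grasp_force: 59.9
```

Emit:
step_arm(moves="0 0 0.0005 0 0 0 1; 0 0 0.0005 0 0 0 1; 0 0 0 0 0 0 1")

```text
clock: 8.1
tcp_pos: [0.4624, 0.031, 0.0899]
eef_rot: [[-0.999, -0.033, 0.0], [-0.033, 0.999, 0.0], [-0.0, 0.0, -1.0]]
ft_force: [6.5, 2.5, -5.5]
grip_width: 0.286
grasp_force: 60.0
```

Emit:
step_arm(moves="0 0 0 0 0 0 0.5; 0 0 0 0 0 0 0; 0 0 0 0 0 0 0; 0 0 0 0 0 0 0; 0 0 0 0 0 0 0; 0 0 0 0 0 0 0; 0 0 0 0 0 0 0; 0 0 0 0 0 0 0")

```text
clock: 8.9
tcp_pos: [0.4622, 0.0309, 0.0898]
eef_rot: [[-0.999, -0.033, -0.0], [-0.033, 0.999, 0.0], [0.0, 0.0, -1.0]]
ft_force: [-1.0, 0.8, -0.4]
grip_width: 0.999
grasp_force: 0.0
```

Now I retreat straight up and check.

Emit:
step_arm(moves="0 0 -0.02 0 0 0 0; 0 0 -0.04 0 0 0 0; 0 0 -0.04 0 0 0 0; 0 0 -0.04 0 0 0 0; 0 0.0 -0.02 0 0 0 0; 0 0 0 0 0 0 0; 0 0 0 0 0 0 0")

```text
clock: 9.6
tcp_pos: [0.462, 0.031, 0.2492]
eef_rot: [[-0.999, -0.033, -0.001], [-0.033, 0.999, 0.0], [0.001, 0.0, -1.0]]
ft_force: [-0.3, -0.7, -0.7]
grip_width: 1.0
grasp_force: 0.0
```

Run:
```python
from h import *
c=cap('wrist','w4'); W=cloud(c); d=dict(C=c['color'],T=np.array(c['cam_to_world']),K=c['mtx'],k=c['k1'])
k=W.reshape(-1,3); k=k[(k[:,2]>0.09)&(k[:,2]<.12)&(abs(k[:,1]-.031)<.02)&(abs(k[:,0]-.462)<.02)]; print('knob',len(k),np.median(k,0),(k.max(0)+k.min(0))/2,k.min(0),k.max(0))
s=status.state(); print(s['clock'],s['ft_force'],s['tcp_pos'])
```

```text
knob 537 [0.46183084 0.0307117  0.09916043] [0.46274811 0.03055468 0.09638655] [0.45030595 0.01806177 0.09131906] [0.47519027 0.04304759 0.10145403]
9.65 [ 0.33903848 -0.16528054 -0.80059525] [0.46177461 0.0310297  0.24865332]
```

View pics/w4.png

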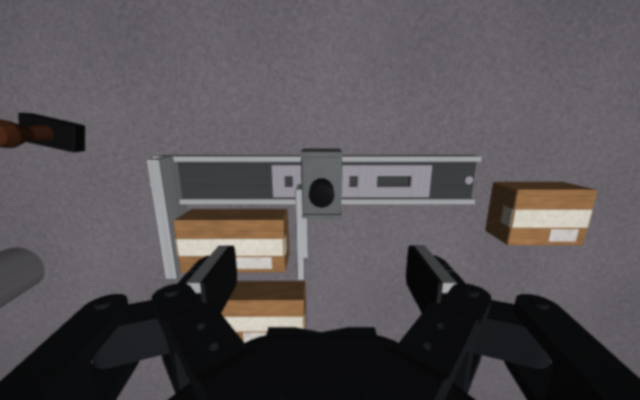

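The knob top is at 0.0992 m, the same as when it was pinned home at the start (0.0991 m). The block (302–342) sits over the middle hole, and there is a clear gap between the carton and the face plate.

```bash
python3 -c "
from cell import manip; print(manip.finish_job())"
```

```text
the job is handed in; nothing more can be done
None
```

I set the stop at the middle locking hole with its pin fully home, leaving the mid-size (132 mm) carton free with about 12 mm to spare, and I've handed the job in.

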